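# Find the rocking lid on the sugar-cube dispenser and press it home

## Task

One of the four square steel lids on the sugar-cube dispenser is not down on its column: press the lids one after another near an edge, a short way in from the rim, to find the one that rocks. Then push that lid down in its middle until it is fully home and no longer rocks, and finish with the fingertips still pressing on that lid alone, so that I can see which it was. Do not pinch or lift any lid, and leave the other things where they stand.

Things in the scene. Friction and masses are not known exactly. Their poses are not given: they have to be found in the camera images.
- dispenser: fixed rack on the shelf, wooden tray 130 x 400 mm, 8 mm thick, carrying four square clear columns of sugar cubes in a row at y = -150, -70, 70, 150 mm, x = 0; origin under the tray's centre on the shelf; x points away from the levers (they are on the -x side, towards the robot), y along the row
- lid_1: Loose square dark steel lid, 64 x 64 mm, about 80 g, plate 3 mm thick, 10 mm skirt round the column; origin at the centre of the plate's underside (top face 3 mm above), z up, axes along the dispenser's. All four look alike and start level, underside 92.5 mm above the shelf; any one may be the one that rocks. What lid_1 to lid_4 say is true of all. Column at y = -150 mm of the dispenser.
- lid_2: Lid, see lid_1. A sound lid lies flat on a solid 55 mm square and does not give when pressed within 25 mm of its middle. Only its outermost 4 mm overhang: right at the rim even a sound lid can tip. Column at y = -70 mm of the dispenser.
- lid_3: Lid, see lid_1. The one that rocks is propped up in its middle on a stuck 10 mm square catch. A light press (about 1 N) 20 mm from the middle tips it about 0.2 rad until that side lands; the pressed spot goes 2 to 3 mm down. Let go, it rocks back level. Column at y = 70 mm of the dispenser.
- lid_4: Lid, see lid_1. To seat the one that rocks, push its middle with more than about 12 N (15 to 20 N is right): the catch slides down stiffly, the lid goes 4.5 mm down and stays there flat, then lower than its neighbours, as its column is filled less high. Column at y = 150 mm of the dispenser.
- moka: eight-sided aluminium moka pot, 150 mm tall (165 with its knob), about 95 mm across, black handle; origin at the centre of its underside; a bystander
- cup_a: handleless white ceramic cup, 60 mm across, 58 mm tall, standing on the dispenser's tray between lid_2 and lid_3; origin under its centre; a bystander
- cup_b: a second handleless ceramic cup like cup_a, on the shelf in front of the dispenser; origin under its centre; a bystander
- diffuser: steel heat diffuser plate, 150 mm disc, 8 mm thick, with a wire handle, lying flat behind the dispenser; origin under the disc's centre; a bystander
- spoon: steel spoon, 140 mm long, lying in front of the dispenser; a bystander
- jar: glass jar with steel cap, 56 mm across, 85 mm tall, behind the dispenser; origin under its centre; a bystander
- jug: steel milk jug with handle, 64 mm across, 75 mm tall, beside the dispenser; origin under its centre; a bystander
Things that resemble listed ones, but are neither listed nor needed, are in the scene too. Leave any purple or red look-alike of the lid_1 alone.

How it is judged:
On the way, in this order (a step that is already met when the one before it is completed fails the run):
1. a lid rocks under the fingers (tilts by more than 0.1 rad while pressed) (((angle between lid_1's own z axis and vertical above 0.1 rad and contact force between the fingers and lid_1 above 0.15 N) or (angle between lid_2's own z axis and vertical above 0.1 rad and contact force between the fingers and lid_2 above 0.15 N) or (angle between lid_3's own z axis and vertical above 0.1 rad and contact force between the fingers and lid_3 above 0.15 N) or (angle between lid_4's own z axis and vertical above 0.1 rad and contact force between the fingers and lid_4 above 0.15 N))), for 0.1 s.
2. the loose lid is home: more than 3.5 mm lower than at the start and level within 0.03 rad (((height (world z) of lid_1 below 0.089 m and angle between lid_1's own z axis and vertical below 0.03 rad) or (height (world z) of lid_2 below 0.089 m and angle between lid_2's own z axis and vertical below 0.03 rad) or (height (world z) of lid_3 below 0.089 m and angle between lid_3's own z axis and vertical below 0.03 rad) or (height (world z) of lid_4 below 0.089 m and angle between lid_4's own z axis and vertical below 0.03 rad))), for 0.2 s.
At the end, for the whole second after the job is handed in: The lid that rocked lies home (underside lower than 89 mm above the shelf) and the fingers still press on it with more than 1 N and on no other lid; all four lids lie on their columns, level within 0.03 rad (((height (world z) of lid_1 below 0.089 m and angle between lid_1's own z axis and vertical below 0.03 rad and contact force between the fingers and lid_1 above 1 N and contact force between the fingers and lid_2 below 0.5 N and contact force between the fingers and lid_3 below 0.5 N and contact force between the fingers and lid_4 below 0.5 N) or (height (world z) of lid_2 below 0.089 m and angle between lid_2's own z axis and vertical below 0.03 rad and contact force between the fingers and lid_2 above 1 N and contact force between the fingers and lid_1 below 0.5 N and contact force between the fingers and lid_3 below 0.5 N and contact force between the fingers and lid_4 below 0.5 N) or (height (world z) of lid_3 below 0.089 m and angle between lid_3's own z axis and vertical below 0.03 rad and contact force between the fingers and lid_3 above 1 N and contact force between the fingers and lid_1 below 0.5 N and contact force between the fingers and lid_2 below 0.5 N and contact force between the fingers and lid_4 below 0.5 N) or (height (world z) of lid_4 below 0.089 m and angle between lid_4's own z axis and vertical below 0.03 rad and contact force between the fingers and lid_4 above 1 N and contact force between the fingers and lid_1 below 0.5 N and contact force between the fingers and lid_2 below 0.5 N and contact force between the fingers and lid_3 below 0.5 N)) and angle between each of lid_1, lid_2, lid_3, lid_4's own z axis and vertical below 0.03 rad and horizontal distance between each of lid_1, lid_2, lid_3, lid_4 and dispenser below 0.16 m); the arm keeps its last pose, push and grip.
It fails at once if a lid is lifted (more than 12 mm up) (height (world z) of any of lid_1, lid_2, lid_3, lid_4 above 0.1045 m).
It fails at once if a bystander is pushed more than 30 mm or tipped over (distance of any of moka, cup_a, cup_b, diffuser, spoon, jar, jug from where it was at the start of the episode above 0.03 m or angle between any of moka, cup_a, cup_b, diffuser, jar, jug's own z axis and vertical above 0.5 rad).
It also fails if it takes over 51 s, if anything falls off the work surface, if the arm or the gripper's body presses on something with over 40 N, if the wrist force passes 120 N, or if a joint passes its speed limit or range.

## Robot

A 6-joint arm with a two-finger parallel gripper is mounted at the origin on the work surface. World frame = base frame: x ahead of the robot, y to its left, z up, the work surface at z = 0. Lengths are in m, angles in rad, forces in N, time in s.
With the tool pointing down it reaches from about 0.35 to 0.975 m from the base axis. Payload 4.9 kg.
Tool frame: the origin (TCP) lies midway between the tips of the shut fingers; the grasp point (between the pads) lies 19 mm behind it (manip.hold_point_z is the distance from the TCP to the grasp point, in m); z points along the fingers, y is the line along which they close (so a half turn about z gives the same grasp; the last joint's range is limited). The gripper opens to 85 mm and grips with 20 to 120 N. Pads are 22 mm wide; open, the fingers measure 114 mm over their backs; the gripper's body (76 mm by 85 mm) begins 54 mm behind the grasp point. The pads swing forward as they close: fully open they stand 13 mm farther back than shut.
Start: joints at [1.188, 0.053, 1.613, -0, 1.476, -0.119], TCP at [0.163, 0.603, 0.195] pointing down, gripper open.
Joint ranges: [-3.01, 3.01], [-1.01, 2.22], [0.06, 2.58], [-1.02, 4.17], [0.09, 2.62], [-3.14, 3.14]. Speed limits (rad/s): [2.57, 2.57, 3.14, 3.14, 3.14, 3.14].

## Interface

Orientations are given as a unit quaternion [w, x, y, z].
In Python, from plant import manip gives the robot as it stands. The module is installed in compiled form; this text tells all that it offers.
- The arm moves only by the shell command python3 -m jog 'ROWS' [OPENING]. ROWS is JSON, one flat list of numbers, 6 for each row, row after row: the shift along the tool's x, y, z in units of 0.1 m (1.0 is 0.1 m), then the turn, a rotation vector about the tool's x, y, z in units of 180 degrees (1.0 is 180 degrees). A call has 1 to 8 rows; each row is the pose to reach, as a shift and turn from the pose commanded when the call began, along the tool's axes at that moment, turning the shorter way round; what a row does not reach only later rows make up. A row lasts 1/8 s, in which the tool goes at most 62.5 mm and 10.7 degrees, less where a joint would pass 70% of its speed; a pose out of reach is approached as far as the arm can. A call with a number of a shift or a turn outside -1 to 1 is refused whole. A call with a gripper value outside its range is refused whole. OPENING is the finger opening in mm, from 0 to 85.4, set as the call begins (- or left out, the last holds). The fingers move at their own pace and stop on an object; the grip force is fixed at half the most. Time passes only in rows, so rows that repeat a pose let the fingers close. It gives the time, the measured TCP pose, the force, the opening and the grip force at its end, in the units of the state.
- manip.state(): the state, without advancing time (a new reading comes with each control period).
- manip.grab_frame(name): name is "scene" or "side" or "wrist"; returns a dict with "img" (420x560x3 uint8, blue, green, red), "z_map" (420x560 float32, m along the optical axis (not along the pixel's ray), 0 where there is no reading), "fx", "fy", "cx", "cy" (pixels), "xyz" and "attitude" of the camera in the world; the wrist camera has in their place "T_tool_cam" (4x4, takes a point from camera to tool coordinates, whose origin is the TCP and whose axes are the flange's). Camera axes: x right, y up, looking along -z (the intrinsics and any distortion apply to the point x, -y, -z); pixel columns grow to the right and rows downward; lengths in m; the calibration is good to about 2 mm. A picture is of the moment at which its call begins: read the wrist's pose just before it.
- manip.job_done(): hands the job in; it is judged then, once.
The state is a dict: "time": time; "joint_pos": joint angles; "joint_vel": joint speeds; "joint_efforts": joint torques, N m; "tool_pos": TCP position; "tool_rot": TCP orientation; "contact_force": force on the tool from outside, world axes, zero at the start; "ft_torque": the same for the moment, N m; "gripper_width": opening from 0.0 (shut) to 1.0 (fully open); "grasp_force": force on a finger pad.
Only numpy, scipy, OpenCV 4.12 (cv2) and the standard library are available. Lean on these libraries where they do the work, as an engineer would, in place of code of your own. Each camera call takes 0.05 s, during which the arm holds its last target. There are 200 camera calls.

## Working session

There is one attempt and no reset: what is moved stays moved. The work goes in short steps, Python scripts to look and compute and a shell command to move; the robot and the scene stay as the last step left them, time stands still between calls to the robot, and variables do not carry over. Pictures are saved under pics/ and viewed, at most 10 in all, crops included, and the job is handed in when it is done.

```bash
mkdir -p pics
cat > h.py <<'E'
import numpy as np,cv2
from scipy.spatial.transform import Rotation as R
from plant import manip
def rot(q): return R.from_quat([q[1],q[2],q[3],q[0]]).as_matrix()
def world(f,u,v,z=None):
    """pixel -> world via depth, or on plane z"""
    d=np.array([(u-f['cx'])/f['fx'],-(v-f['cy'])/f['fy'],-1.])
    A=rot(f['attitude']); o=np.array(f['xyz'])
    if z is None: return o+A@(d*f['z_map'][int(v),int(u)])
    w=A@d; return o+w*(z-o[2])/w[2]
E
python3 - <<'E'
from h import *
s=manip.state(); print(s)
for n in('scene','side'):
    f=manip.grab_frame(n); cv2.imwrite(f'pics/{n}0.png',f['img']); print({k:f[k] for k in f if k not in('img','z_map')})
    np.save(n,f,allow_pickle=True)
E
```

```text
{'time': 0.0, 'joint_pos': array([ 1.18800151e+00,  5.33617646e-02,  1.61434030e+00, -3.97514748e-06,
        1.47604315e+00, -1.18999798e-01]), 'joint_vel': array([-9.22608563e-04,  2.94612577e-05,  7.30858759e-04,  3.88137000e-04,
        2.45695393e-03, -1.13679495e-03]), 'joint_efforts': array([ 5.70767170e-04, -3.93689740e+01, -3.70172453e+01, -7.98731116e-05,
        7.26113882e-03, -1.41425568e-05]), 'tool_pos': array([0.16269165, 0.60269549, 0.19403244]), 'tool_rot': array([-2.65295473e-04,  1.31515143e-01,  9.91313577e-01, -1.04307456e-03]), 'contact_force': array([ 0.05103962, -0.92432421,  0.06858518]), 'ft_torque': array([-0.00683647,  0.00474362,  0.05136398]), 'grasp_force': 0.0, 'gripper_width': 1.002265666296076}
{'fx': 399.77254034212206, 'fy': 399.77254034212206, 'cx': 275.2178731791602, 'cy': 207.20494318324307, 'xyz': array([ 1.04752776, -0.35486001,  0.95744023]), 'attitude': array([0.8557894 , 0.27985306, 0.1354482 , 0.41347375])}
{'fx': 445.262277781148, 'fy': 445.262277781148, 'cx': 284.97083915181116, 'cy': 206.7265166125968, 'xyz': array([ 0.28298792, -0.78721093,  0.86137255]), 'attitude': array([ 0.90030699,  0.39302324, -0.07399001, -0.17177176])}
```

View pics/scene0.png

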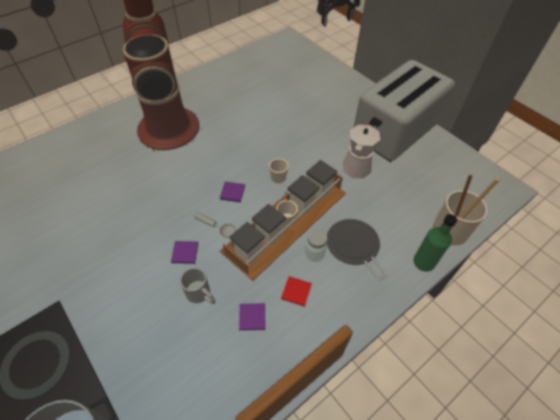

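View pics/side0.png

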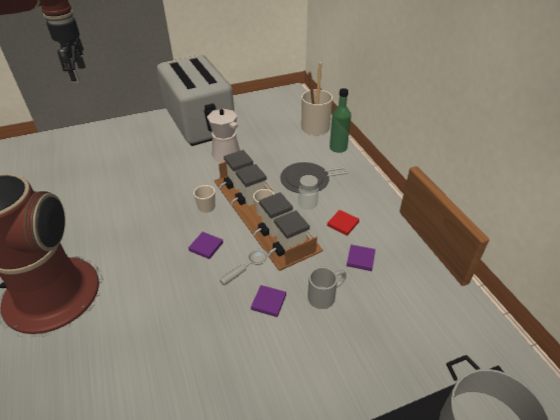

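Scene view: the four dark grey lids on the rack are at (247,237), (269,219), (303,189) and (321,173). In the side view they are at (292,224), (275,205), (251,175) and (239,160). The look-alikes lie flat on the table: purple at scene (233,191), (185,251) and (252,316), red at (296,291). I choose the four dark ones on the columns.

Run:
```python
from h import *
for n,roi in(('scene',(215,150,350,265)),('side',(210,140,330,250))):
    f=np.load(n+'.npy',allow_pickle=True).item(); im=f['img'].astype(int)
    x0,y0,x1,y1=roi
    m=((im.max(2)<95)&(im.max(2)-im.min(2)<22)).astype(np.uint8)
    M=np.zeros_like(m); 
    for v in range(y0,y1):
        for u in range(x0,x1):
            p=world(f,u,v)
            if m[v,u] and abs(p[2]-.0955)<.008: M[v,u]=255
    M=cv2.morphologyEx(M,cv2.MORPH_OPEN,np.ones((3,3)))
    cs,_=cv2.findContours(M,0,2)
    L=[]
    for c in cs:
        if cv2.contourArea(c)<80: continue
        q=np.array([world(f,*p[0],.0955)[:2] for p in c])*1000
        r=cv2.minAreaRect(q.astype(np.float32)); mm=cv2.moments(c)
        L.append(r[0]); print(n,(mm['m10']/mm['m00'],mm['m01']/mm['m00']),np.round(r[0]),np.round(r[1]),round(r[2],1))
    L=np.array(L); L=L[np.argsort(L[:,1])]; d=L[-1]-L[0]; print('row',np.round(L),np.linalg.norm(d),np.arctan2(d[1],d[0]))
f=np.load('side.npy',allow_pickle=True).item()
c=f['img'][130:270,190:340]; cv2.imwrite('pics/crop.png',cv2.resize(c,None,fx=4,fy=4,interpolation=2))
```

```text
scene (246.9472377405338, 236.99472377405337) [581. -76.] [67. 66.] 8.0
scene (268.513298791019, 218.2538860103627) [569.   2.] [66. 69.] 8.8
scene (303.36943441636583, 188.04091456077015) [549. 140.] [67. 69.] 8.0
scene (321.4826810616284, 172.26900584795322) [537. 218.] [66. 67.] 7.9
row [[581. -76.]
 [569.   2.]
 [549. 140.]
 [537. 218.]] 297.308639170633 1.7185747521934647
side (290.91245457548723, 223.71291707961677) [577. -80.] [67. 70.] 8.1
side (275.2371134020619, 204.50362733867888) [565.  -1.] [68. 69.] 8.6
side (250.17062937062937, 174.43589743589743) [544. 138.] [67. 74.] 8.6
side (237.3587196467991, 159.43543046357615) [532. 216.] [67. 72.] 9.5
row [[577. -80.]
 [565.  -1.]
 [544. 138.]
 [532. 216.]] 299.5013746590476 1.7198096841069523
```

View pics/crop.png

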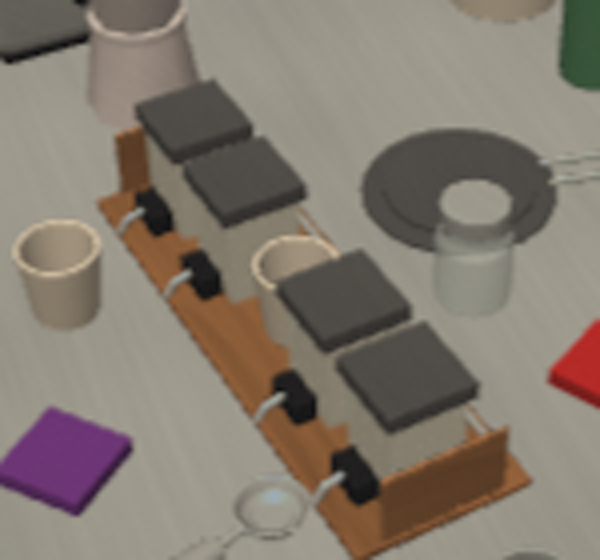

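The crop shows the four dark lids on their clear columns, all level, in two pairs with cup_a between them. The row yaw is about 0.148 rad. Next I move towards lid_4, turning the fingers along the row and shutting them.

```bash
python3 -m jog '[-0.5,-0.3,0,0,0,-0.05,-1,-0.6,0,0,0,-0.1,-1,-0.6,0,0,0,-0.131,-1,-0.6,0,0,0,-0.131]' 0
python3 - <<'E'
from h import *
f=np.load('side.npy',allow_pickle=True).item()
for p in((222,113),(222,120),(224,128)): print(np.round(world(f,*p),3), np.round(world(f,*p,.16),3))
s=manip.state();T=rot(s['tool_rot']);print(T.round(3))
for n,c in(('4',(.5345,.217)),('3',(.5465,.139)),('2',(.567,.0005)),('1',(.579,-.078))):
    print(n,(T.T@(np.array([*c,.0955])-s['tool_pos'])*10).round(3))
E
```

```text
time: 0.6
tool_pos: [0.2442, 0.5188, 0.1949]
tool_rot: [-0.0, -0.073, 0.997, -0.0]
contact_force: [-0.2, 0.4, 0.5]
gripper_width: 0.143
grasp_force: 0.0
[0.538 0.379 0.155] [0.536 0.37  0.16 ]
[0.529 0.35  0.149] [0.525 0.332 0.16 ]
[0.532 0.349 0.121] [0.519 0.289 0.16 ]
[[-0.989 -0.145 -0.   ]
 [-0.145  0.989 -0.001]
 [ 0.001 -0.    -1.   ]]
4 [-2.436 -3.406  0.994]
3 [-2.442 -4.195  0.994]
2 [-2.444 -5.595  0.995]
1 [-2.449 -6.389  0.995]
```

```bash
python3 -m jog '[-0.3,-0.5,0,0,0,0,-0.56,-1,0,0,0,0]' 0 >/dev/null; python3 -m jog '[-0.3,-0.5,0,0,0,0,-0.7,-1,0,0,0,0]'>/dev/null; python3 -m jog '[-0.4,-0.5,0,0,0,0,-0.9,-1,0.2,0,0,0,-0.9,-1,0.2,0,0,0,-0.9,-1,0.2,0,0,0]'
python3 - <<'E'
from h import *
s=manip.state();T=rot(s['tool_rot'])
f=manip.grab_frame('wrist'); cv2.imwrite('pics/w1.png',f['img']); np.save('wrist',f,allow_pickle=True)
C=f['T_tool_cam']; f['xyz']=s['tool_pos']+T@C[:3,3]; A=T@C[:3,:3]; q=R.from_matrix(A).as_quat(); f['attitude']=[q[3],*q[:3]]
np.save('wrist',f,allow_pickle=True)
print(C.round(3))
for n,c in(('4',(.5345,.217)),('3',(.5465,.139))): print(n,(T.T@(np.array([*c,.0955])-s['tool_pos'])*10).round(3))
E
```

```text
time: 1.6
tool_pos: [0.5002, 0.2557, 0.1745]
tool_rot: [-0.001, -0.073, 0.997, 0.0]
contact_force: [0.2, 0.8, 0.5]
gripper_width: 0.001
grasp_force: 0.0
[[-0.001  0.948  0.318  0.082]
 [ 1.     0.001  0.     0.   ]
 [-0.     0.318 -0.948 -0.179]
 [ 0.     0.     0.     1.   ]]
4 [-0.285 -0.433  0.79 ]
3 [-0.29  -1.222  0.79 ]
```

View pics/w1.png

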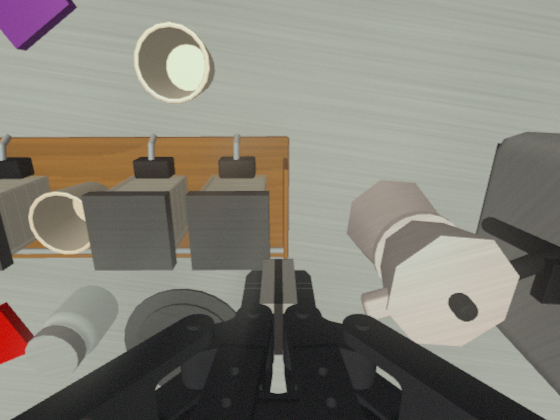

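Wrist view: lid_4 is at about (230,231) and lid_3 at (132,231). The shut tips at (278,265) are only about 15 mm thick along the row, so I will offset the presses along the row.

Run:
```python
from h import *
f=np.load('wrist.npy',allow_pickle=True).item(); s=manip.state();T=rot(s['tool_rot'])
print(f['fx'], 'tips y-extent', [((u-f['cx'])/f['fx']*.18).round(4) for u in (261,296)])
# top-face corners (pixel edges) of each lid
for n,(l,r,t,b) in {'4':(189,270,192,270),'3':(88,175,192,270)}.items():
    m=(f['img'].max(2)<95)[t-6:b+6,l-4:r+4]
    P=[world(f,u,v,.0955) for u in(l,r) for v in(t,b)]; c=np.mean(P,0)
    print(n,c.round(4),'size',np.linalg.norm(P[0]-P[2]).round(4),np.linalg.norm(P[0]-P[1]).round(4),'tool',(T.T@(c-s['tool_pos'])*10).round(3))
```

```text
Traceback (most recent call last):
AttributeError: 'float' object has no attribute 'round'
```

Run:
```python
from h import *
f=np.load('wrist.npy',allow_pickle=True).item(); s=manip.state();T=rot(s['tool_rot'])
print(f['fx'], 'tips y-extent', [(u-f['cx'])/f['fx']*.18 for u in (261,296)])
for n,(l,r,t,b) in {'4':(189,270,192,270),'3':(88,175,192,270)}.items():
    P=[world(f,u,v,.0955) for u in(l,r) for v in(t,b)]; c=np.mean(P,0)
    print(n,c.round(4),'size',np.linalg.norm(P[0]-P[2]).round(4),np.linalg.norm(P[0]-P[1]).round(4),'tool',(T.T@(c-s['tool_pos'])*10).round(3))
```

```text
351.1746588167244 tips y-extent [-0.008713045107910235, 0.00922674593859556]
4 [0.5315 0.2217 0.0955] size 0.0619 0.0671 tool [-0.263 -0.39   0.795]
3 [0.5428 0.1446 0.0955] size 0.0665 0.0679 tool [-0.261 -1.169  0.795]
```

```bash
python3 -m jog '[-0.28,-0.25,0.4,0,0,0,-0.28,-0.25,0.7,0,0,0,-0.28,-0.25,0.7,0,0,0,-0.28,-0.25,0.7,0,0,0]'; for i in 1; do python3 -m jog '[0,0,0.05,0,0,0,0,0,0.07,0,0,0,0,0,0.07,0,0,0]'; python3 -m jog '[0,0,0.01,0,0,0,0,0,0.01,0,0,0]';python3 -m jog '[0,0,0.01,0,0,0,0,0,0.01,0,0,0]'; done
```

```text
time: 2.15
tool_pos: [0.532, 0.2363, 0.1071]
tool_rot: [0.001, -0.075, 0.997, 0.0]
contact_force: [-0.7, 0.6, 0.2]
gripper_width: 0.003
grasp_force: 0.0
time: 2.52
tool_pos: [0.5319, 0.235, 0.0986]
tool_rot: [0.0, -0.074, 0.997, 0.0]
contact_force: [-0.1, 0.2, -0.7]
gripper_width: 0.003
grasp_force: 0.0
time: 2.78
tool_pos: [0.5319, 0.2348, 0.0972]
tool_rot: [-0.0, -0.074, 0.997, -0.0]
contact_force: [0.0, -1.4, 0.8]
gripper_width: 0.001
grasp_force: 0.0
time: 3.02
tool_pos: [0.5318, 0.2348, 0.0962]
tool_rot: [-0.0, -0.074, 0.997, -0.0]
contact_force: [-1.1, 0.7, -1.0]
gripper_width: 0.002
grasp_force: 0.0
```

```bash
for i in 1; do python3 -m jog '[0,0,0.01,0,0,0,0,0,0.01,0,0,0]'|grep -E 'pos|force'; python3 -m jog '[0,0,0.005,0,0,0,0,0,0.005,0,0,0]'|grep -E 'pos|force';python3 -m jog '[0,0,0.005,0,0,0,0,0,0.005,0,0,0]'|grep -E 'pos|force'; done
```

```text
tool_pos: [0.5318, 0.2348, 0.0952]
contact_force: [-0.6, 0.1, 0.3]
grasp_force: 0.0
tool_pos: [0.5319, 0.2348, 0.0948]
contact_force: [0.4, -0.1, -0.0]
grasp_force: 0.0
tool_pos: [0.5319, 0.2349, 0.0942]
contact_force: [0.6, 0.6, -0.1]
grasp_force: 0.0
```

```bash
for i in 1; do python3 -m jog '[0,0,0.005,0,0,0,0,0,0.005,0,0,0]'|grep -E 'pos|force'; python3 -m jog '[0,0,0.005,0,0,0,0,0,0.005,0,0,0]'|grep -E 'pos|force';python3 -m jog '[0,0,0.005,0,0,0,0,0,0.005,0,0,0]'|grep -E 'pos|force'; done
python3 - <<'E'
from h import *
a=cv2.resize(manip.grab_frame('wrist')['img'][150:320,60:340],None,fx=2,fy=2)
f=manip.grab_frame('side'); b=cv2.resize(f['img'][125:245,190:330],None,fx=4,fy=4,interpolation=2)[:,:]
b=cv2.resize(b,(400,340)); cv2.imwrite('pics/p4.png',np.vstack([np.hstack([a])[:, :560],np.hstack([b,np.zeros((340,160,3),np.uint8)])])[:600])
E
```

```text
tool_pos: [0.5319, 0.2349, 0.0937]
contact_force: [-0.2, 0.2, 0.1]
grasp_force: 0.0
tool_pos: [0.5319, 0.2349, 0.0932]
contact_force: [0.7, -0.5, -0.1]
grasp_force: 0.0
tool_pos: [0.5319, 0.2348, 0.0927]
contact_force: [-0.1, 0.5, 0.4]
grasp_force: 0.0
```

View pics/p4.png

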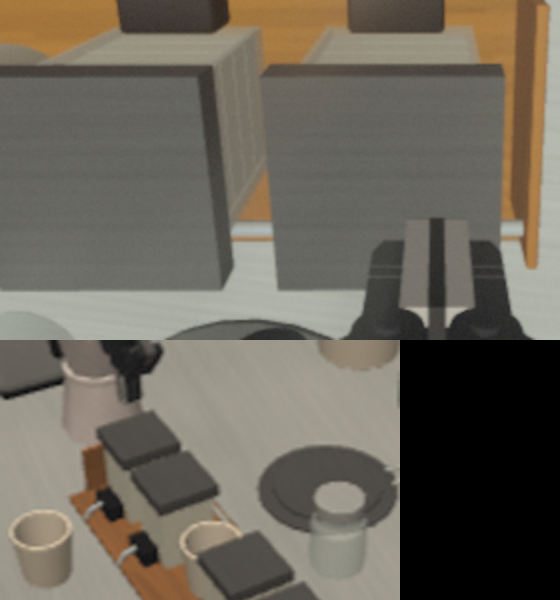

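The lid still looks level and there is no force. I check where the real tip is with the wrist depth.

Run:
```python
from h import *
s=manip.state(); f=manip.grab_frame('wrist'); C=f['T_tool_cam']; T=rot(s['tool_rot'])
def tl(u,v):
    z=f['z_map'][v,u]; p=np.array([(u-f['cx'])*z/f['fx'],-(v-f['cy'])*z/f['fy'],-z,1]); return (C@p)[:3]
print(f['cy'])
for u,v in [(270,262),(270,270),(270,285),(270,298),(286,262),(286,285),(250,285),(215,200),(250,220),(300,200),(215,280),(250,255)]:
    print(u,v,(tl(u,v)*1000).round(1), (s['tool_pos']+T@tl(u,v)).round(4))
```

```text
206.23543387338293
270 262 [ 11.6  -3.1 -43.6] [0.5209 0.2301 0.1364]
270 270 [ 10.8  -3.  -49. ] [0.5217 0.2303 0.1418]
270 285 [ 11.4  -2.7 -61.9] [0.521  0.2305 0.1547]
270 298 [ 11.   -2.5 -70. ] [0.5214 0.2307 0.1628]
286 262 [ 11.6   3.8 -43.6] [0.5199 0.2369 0.1364]
286 285 [ 11.6   3.4 -62.1] [0.52   0.2365 0.155 ]
250 285 [  7.3 -10.9 -55. ] [0.5264 0.223  0.1478]
215 200 [ 26.6 -32.8  -2.5] [0.5104 0.1985 0.0953]
250 220 [ 15.8 -14.6  -3.8] [0.5184 0.2181 0.0966]
300 200 [26.7 11.9 -2.9] [0.5038 0.2427 0.0957]
215 280 [-20.9 -35.5  -3. ] [0.5579 0.2028 0.0958]
250 255 [ -5.  -15.1  -3.5] [0.5391 0.2206 0.0963]
```

Run:
```python
from h import *
s=manip.state(); f=manip.grab_frame('side'); A=rot(f['attitude'])
for h in(0,.02,.044,.06):
    p=A.T@(s['tool_pos']+[0,0,h]-f['xyz']); u=f['cx']-f['fx']*p[0]/p[2]; v=f['cy']+f['fy']*p[1]/p[2]; print(h,u,v,-p[2],f['z_map'][int(v),int(u)])
cv2.imwrite('pics/s4.png',cv2.resize(f['img'][90:210,180:300],None,fx=5,fy=5,interpolation=2))
```

```text
0 235.60132507745158 156.52534092794116 1.2868262825021954 1.2851075
0.02 235.06135034353798 150.8615253899813 1.2732239541925814 1.4178034
0.044 234.39795337822852 143.90312936888827 1.2569011602210445 1.2358137
0.06 233.94603265810503 139.16291573331665 1.2460192975733533 1.2308362
```

View pics/s4.png

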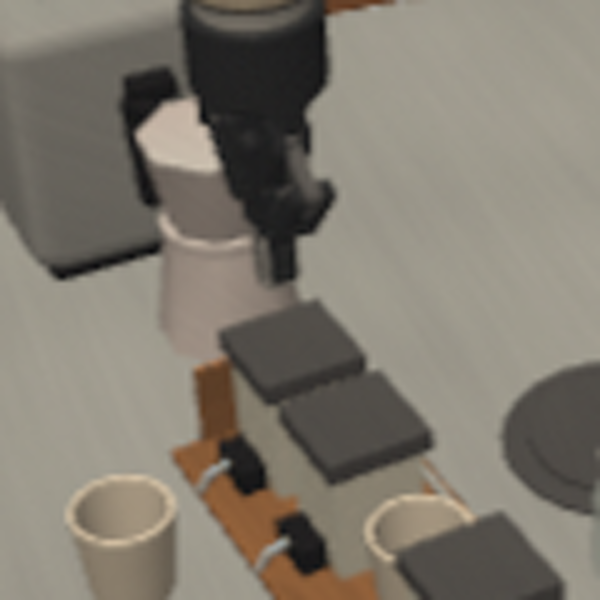

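The pictures show that the real fingertips end about 43 mm behind the reported TCP, in both the wrist depth and the side view, so nothing has been touched. Another 41 mm is left to go down. The xy position agrees.

```bash
python3 -m jog '[0,0,0.2,0,0,0,0,0,0.34,0,0,0,0,0,0.36,0,0,0,0,0,0.36,0,0,0]'|grep -E 'pos|force'; python3 -m jog '[0,0,0.02,0,0,0,0,0,0.02,0,0,0]'|grep -E 'pos|ct_force';python3 -m jog '[0,0,0.01,0,0,0,0,0,0.01,0,0,0]'|grep -E 'pos|ct_force';python3 -m jog '[0,0,0.01,0,0,0,0,0,0.01,0,0,0]'|grep -E 'pos|ct_force';python3 - <<'E'
from h import *
s=manip.state(); f=manip.grab_frame('wrist'); C=f['T_tool_cam']; T=rot(s['tool_rot']); print(s['contact_force'])
for u,v in [(270,264),(286,264),(215,200),(250,255),(215,280)]:
    z=f['z_map'][v,u]; p=np.array([(u-f['cx'])*z/f['fx'],-(v-f['cy'])*z/f['fy'],-z,1]); p=(C@p)[:3]
    print((p*1000).round(1),(s['tool_pos']+T@p).round(4))
cv2.imwrite('pics/w4.png',f['img'])
E
```

```text
tool_pos: [0.5314, 0.2347, 0.0595]
contact_force: [-10.1, -3.6, 20.5]
grasp_force: 10.3
tool_pos: [0.5314, 0.2347, 0.0594]
contact_force: [-15.0, -4.9, 30.8]
tool_pos: [0.5314, 0.2347, 0.0594]
contact_force: [-19.1, -6.9, 34.8]
tool_pos: [0.5314, 0.2348, 0.0594]
contact_force: [-20.4, -6.7, 39.4]
[-20.37599169  -6.72353619  39.35402137]
[ 10.9  -3.1 -44. ] [0.5213 0.2302 0.1034]
[ 11.3   3.8 -44.8] [0.5199 0.2369 0.1042]
[ 28.5 -31.7  -8.4] [0.508  0.1992 0.0679]
[ 11.1 -12.3 -35.8] [0.5224 0.221  0.0952]
[ -1.  -28.6 -36.9] [0.5368 0.2067 0.0963]
```

lid_4 does not give: 39 N with the lid flat at 0.0955–0.096. The tips touch at TCP z = 0.0595, with the command now 4 mm below that. Next is lid_3.

```bash
python3 -m jog '[0,0,-0.14,0,0,0,0,0,-0.14,0,0,0]'|grep -E 'pos|ct_force'; python3 -m jog '[0,-0.4,0,0,0,0,0,-0.8,0,0,0,0,0,-0.8,0.05,0,0,0,0,-0.8,0.09,0,0,0,0,-0.8,0.09,0,0,0]'|grep -E 'pos|ct_force'; python3 -m jog '[0,0,0.01,0,0,0,0,0,0.01,0,0,0]'|grep -E 'pos|ct_force';python3 -m jog '[0,0,0.005,0,0,0,0,0,0.005,0,0,0]'|grep -E 'pos|ct_force';python3 -m jog '[0,0,0.005,0,0,0,0,0,0.005,0,0,0]'|grep -E 'pos|ct_force'
```

```text
tool_pos: [0.5323, 0.235, 0.0668]
contact_force: [0.5, 0.8, -0.2]
tool_pos: [0.5439, 0.1547, 0.0595]
contact_force: [-4.8, -7.4, 14.7]
tool_pos: [0.544, 0.1547, 0.0595]
contact_force: [-8.1, -8.2, 19.5]
tool_pos: [0.544, 0.1547, 0.0594]
contact_force: [-9.2, -8.7, 21.5]
tool_pos: [0.544, 0.1547, 0.0594]
contact_force: [-10.8, -8.4, 24.8]
```

lid_3 is also sound, 25 N at the same height. Next is lid_2.

```bash
python3 -m jog '[0,0,-0.14,0,0,0,0,-0.4,-0.14,0,0,0,0,-0.7,-0.14,0,0,0]'|grep -E 'pos|ct_force'; python3 -m jog '[0,-0.4,0,0,0,0,0,-0.7,0,0,0,0,0,-0.7,0.05,0,0,0,0,-0.7,0.08,0,0,0,0,-0.7,0.08,0,0,0]'|grep -E 'pos|ct_force'; python3 -m jog '[0,0,0.01,0,0,0,0,0,0.01,0,0,0]'|grep -E 'pos|ct_force';python3 -m jog '[0,0,0.01,0,0,0,0,0,0.01,0,0,0]'|grep -E 'pos|ct_force';python3 -m jog '[0,0,0.005,0,0,0,0,0,0.005,0,0,0]'|grep -E 'pos|ct_force'
```

```text
tool_pos: [0.5536, 0.0867, 0.0689]
contact_force: [-0.2, -0.6, 0.2]
tool_pos: [0.5635, 0.0186, 0.0608]
contact_force: [-0.3, 0.4, 0.8]
tool_pos: [0.5643, 0.0178, 0.0609]
contact_force: [-0.4, 0.5, 0.2]
tool_pos: [0.5643, 0.0173, 0.0598]
contact_force: [0.0, -0.3, 0.1]
tool_pos: [0.5644, 0.0172, 0.0596]
contact_force: [-2.2, -0.5, 2.0]
```

```bash
python3 -m jog '[0,0,0.005,0,0,0,0,0,0.005,0,0,0]'|grep -E 'pos|ct_force'; python3 -m jog '[0,0,0.005,0,0,0,0,0,0.005,0,0,0]'|grep -E 'pos|ct_force';python3 -m jog '[0,0,0.005,0,0,0,0,0,0.005,0,0,0]'|grep -E 'pos|ct_force'
```

```text
tool_pos: [0.5644, 0.0172, 0.0595]
contact_force: [-3.0, -0.3, 5.7]
tool_pos: [0.5644, 0.0172, 0.0595]
contact_force: [-3.3, 0.1, 8.1]
tool_pos: [0.5644, 0.0172, 0.0595]
contact_force: [-5.6, -1.2, 10.1]
```

lid_2 is sound too, so lid_1 should be the one. I press it gently.

```bash
python3 -m jog '[0,0,-0.1,0,0,0,0,-0.4,-0.1,0,0,0,0,-0.8,-0.1,0,0,0,0,-0.8,-0.04,0,0,0,0,-0.8,-0.025,0,0,0,0,-0.8,-0.025,0,0,0]'|grep -E 'pos|ct_force'; python3 -m jog '[0,0,0.01,0,0,0,0,0,0.01,0,0,0]'|grep -E 'pos|ct_force';python3 -m jog '[0,0,0.01,0,0,0,0,0,0.01,0,0,0]'|grep -E 'pos|ct_force';python3 -m jog '[0,0,0.01,0,0,0,0,0,0.01,0,0,0]'|grep -E 'pos|ct_force'
```

```text
tool_pos: [0.5757, -0.0609, 0.0598]
contact_force: [0.2, 0.1, -1.2]
tool_pos: [0.5762, -0.0612, 0.0595]
contact_force: [-0.0, -0.3, 0.8]
tool_pos: [0.5763, -0.0614, 0.0586]
contact_force: [-0.6, 3.0, 2.4]
tool_pos: [0.5764, -0.0614, 0.0583]
contact_force: [-1.7, 4.2, 6.7]
```

```bash
cat > tilt.py <<'E'
from h import *
s=manip.state(); f=manip.grab_frame('wrist'); C=f['T_tool_cam']; T=rot(s['tool_rot'])
v,u=np.mgrid[150:300,150:345]; z=f['z_map'][v,u]
p=np.stack([(u-f['cx'])*z/f['fx'],-(v-f['cy'])*z/f['fy'],-z],-1)@C[:3,:3].T+C[:3,3]; w=p@T.T+s['tool_pos']
g=f['img'][v,u].astype(int); m=(z>0)&(g.max(2)<110)&(g.max(2)-g.min(2)<20)&(w[...,2]>.08)&(w[...,2]<.1)&(v<255)
l,M=cv2.connectedComponents(m.astype(np.uint8)*255)[0:2]; k=np.argmax([(M==i).sum() for i in range(1,l)])+1
q=p[M==k]; med=np.median(q,0); print(len(q),med)
X=np.c_[q[:,:2],np.ones(len(q))]; 
for _ in range(3):
    c=np.linalg.lstsq(X,q[:,2],rcond=None)[0]; e=abs(X@c-q[:,2]); X=X[e<.003]; q=q[e<.003]
print('n',len(q),'slope x,y',c[:2].round(3),'range',q.min(0).round(4),q.max(0).round(4),'F',s['contact_force'].round(1))
cv2.imwrite('pics/last.png',cv2.resize(f['img'][150:320,130:400],None,fx=2,fy=2))
E
python3 tilt.py
```

```text
1297 [ 0.03301459 -0.01542221 -0.03244131]
n 598 slope x,y [-3.065  0.138] range [ 0.0323 -0.0459 -0.0398] [ 0.0336  0.0169 -0.0242] F [-1.7  4.2  6.7]
```

View pics/last.png

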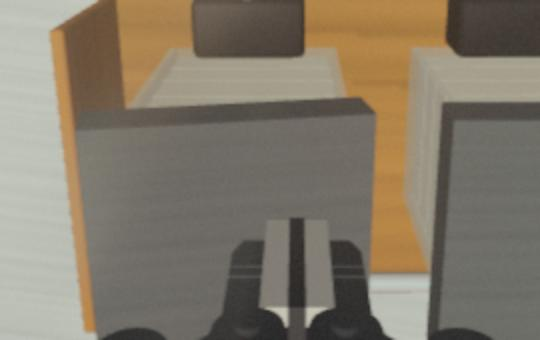

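The picture shows lid_1 tilted: its right (+y) side is lower and its front edge slopes, unlike its neighbour's. I press 0.5 mm more and measure the tilt on the top face.

```bash
python3 -m jog '[0,0,0.005,0,0,0,0,0,0.005,0,0,0]'|grep -E 'pos|ct_force'
python3 - <<'E'
from h import *
s=manip.state(); f=manip.grab_frame('wrist'); C=f['T_tool_cam']; T=rot(s['tool_rot'])
P=[]
for u in list(range(178,240,4))+list(range(302,312,2)):
  for v in range(220,262,4):
    z=f['z_map'][v,u]; P.append((C[:3,:3]@[(u-f['cx'])*z/f['fx'],-(v-f['cy'])*z/f['fy'],-z]+C[:3,3]))
P=np.array(P); c,_,_,_=np.linalg.lstsq(np.c_[P[:,:2],np.ones(len(P))],P[:,2],rcond=None); r=P[:,2]-np.c_[P[:,:2],np.ones(len(P))]@c
print(c.round(3),r.std(),P.min(0).round(4),P.max(0).round(4))
E
```

```text
tool_pos: [0.5765, -0.0614, 0.0582]
contact_force: [-3.0, 4.5, 7.6]
[-0.006  0.184 -0.035] 0.0006272822416398189 [ 0.0067 -0.0424 -0.0446] [ 0.0307  0.0152 -0.0317]
```

lid_1 rocks, tilted 0.184 rad. Its middle lies about 16 mm towards -y. I lift, shift there and check that it is level again.

```bash
python3 -m jog '[0,0,-0.1,0,0,0,0,-0.16,-0.1,0,0,0,0,-0.16,-0.1,0,0,0,0,-0.16,-0.1,0,0,0]'|grep -E 'pos|ct_force'; python3 tilt.py; python3 -m jog '[0,0,0.04,0,0,0,0,0,0.08,0,0,0,0,0,0.09,0,0,0,0,0,0.09,0,0,0]'|grep -E 'pos|ct_force';python3 -m jog '[0,0,0.005,0,0,0,0,0,0.005,0,0,0]'|grep -E 'pos|ct_force'
```

```text
tool_pos: [0.5781, -0.0781, 0.0663]
contact_force: [-1.3, -1.1, 0.4]
6108 [ 0.02244438  0.00353897 -0.02973966]
n 5173 slope x,y [ 0.037 -0.063] range [ 0.0076 -0.0295 -0.0332] [ 0.0329  0.031  -0.0247] F [-1.3 -1.1  0.4]
tool_pos: [0.5784, -0.0775, 0.0588]
contact_force: [-3.6, 0.4, 6.6]
tool_pos: [0.5784, -0.0775, 0.0588]
contact_force: [-4.3, 0.9, 8.6]
```

```bash
python3 -m jog '[0,0,0.01,0,0,0,0,0,0.01,0,0,0,0,0,0.01,0,0,0]'|grep -E 'pos|ct_force'; python3 -m jog '[0,0,0.01,0,0,0,0,0,0.01,0,0,0,0,0,0.01,0,0,0]'|grep -E 'pos|ct_force';python3 -m jog '[0,0,0.01,0,0,0,0,0,0.01,0,0,0,0,0,0.01,0,0,0]'|grep -E 'pos|ct_force'; python3 -m jog '[0,0,0.01,0,0,0,0,0,0.01,0,0,0,0,0,0.01,0,0,0]'|grep -E 'pos|ct_force'
```

```text
tool_pos: [0.5784, -0.0776, 0.058]
contact_force: [-5.0, 0.7, 9.6]
tool_pos: [0.5784, -0.0776, 0.0571]
contact_force: [-5.0, 0.8, 10.4]
tool_pos: [0.5784, -0.0776, 0.0561]
contact_force: [-5.8, 1.5, 9.9]
tool_pos: [0.5784, -0.0776, 0.0551]
contact_force: [-5.5, 0.7, 10.7]
```

```bash
python3 -m jog '[0,0,0.005,0,0,0,0,0,0.005,0,0,0,0,0,0.005,0,0,0]'|grep -E 'pos|ct_force'; python3 -m jog '[0,0,0.005,0,0,0,0,0,0.005,0,0,0,0,0,0.005,0,0,0]'|grep -E 'pos|ct_force'; python3 -m jog '[0,0,0.005,0,0,0,0,0,0.005,0,0,0,0,0,0.005,0,0,0]'; python3 tilt.py
```

```text
tool_pos: [0.5784, -0.0776, 0.055]
contact_force: [-7.4, 0.8, 11.9]
tool_pos: [0.5784, -0.0776, 0.055]
contact_force: [-8.6, 1.9, 15.8]
time: 15.92
tool_pos: [0.5785, -0.0776, 0.055]
tool_rot: [-0.001, -0.074, 0.997, 0.0]
contact_force: [-9.4, 1.6, 17.8]
gripper_width: 0.0
grasp_force: 8.5
4770 [ 0.0233953   0.00296631 -0.03620853]
n 3844 slope x,y [ 0.08  -0.004] range [ 0.0113 -0.0297 -0.0384] [ 0.0333  0.0301 -0.0322] F [-9.4  1.6 17.8]
```

View pics/last.png

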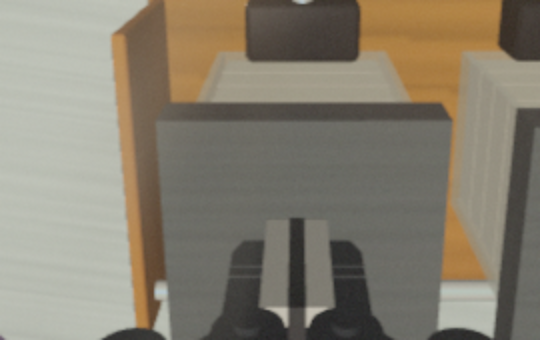

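The front edge of the lid is straight and its top face sits lower. It stopped 4.5 mm down with the force rising to 18 N. I check the level on the top face only.

Run:
```python
from h import *
s=manip.state(); f=manip.grab_frame('wrist'); C=f['T_tool_cam']; T=rot(s['tool_rot'])
P=np.array([C[:3,:3]@np.array([(u-f['cx'])*z/f['fx'],-(v-f['cy'])*z/f['fy'],-z])+C[:3,3] for u in [*range(218,242,3),*range(318,348,3)] for v in range(216,290,4) for z in [float(f['z_map'][v,u])]])
P=P@T.T+s['tool_pos']; X=np.c_[P[:,:2],np.ones(len(P))]
for _ in range(3):
    c=np.linalg.lstsq(X,P[:,2],rcond=None)[0]; e=abs(X@c-P[:,2])<.0015; X,P=X[e],P[e]
print(len(P),c[:2].round(3),np.median(P[:,2]),s['contact_force'])
```

```text
48 [-0.184 -0.026] 0.09150911761252153 [-9.72217724  1.87942816 17.37890596]
```

Run:
```python
from h import *
s=manip.state(); f=manip.grab_frame('wrist'); C=f['T_tool_cam']; T=rot(s['tool_rot'])
for v in (216,230,245,260,275,290):
    r=[]
    for u in (216,225,235,320,330,343):
        z=float(np.median(f['z_map'][v-2:v+3,u-2:u+3])); p=s['tool_pos']+T@(C[:3,:3]@np.array([(u-f['cx'])*z/f['fx'],-(v-f['cy'])*z/f['fy'],-z])+C[:3,3]); r.append(round(p[2]*1000,1))
    print(v,r)
```

```text
216 [np.float64(91.7), np.float64(91.3), np.float64(91.4), np.float64(91.2), np.float64(91.1), np.float64(91.5)]
230 [np.float64(91.2), np.float64(91.3), np.float64(91.4), np.float64(91.6), np.float64(91.7), np.float64(91.4)]
245 [np.float64(91.4), np.float64(91.1), np.float64(91.2), np.float64(91.4), np.float64(91.4), np.float64(91.4)]
260 [np.float64(91.2), np.float64(91.2), np.float64(91.4), np.float64(91.6), np.float64(91.6), np.float64(91.5)]
275 [np.float64(91.5), np.float64(91.6), np.float64(91.4), np.float64(91.4), np.float64(91.4), np.float64(91.6)]
290 [np.float64(91.6), np.float64(91.4), np.float64(91.3), np.float64(91.3), np.float64(91.2), np.float64(91.6)]
```

The top face is flat at 91.4 mm all over, so the lid is level and home (underside about 88.4 mm). The fingers press it with 17 N.

```bash
python3 -c "
from plant import manip
print(manip.job_done())"
```

```text
the job is handed in; nothing more can be done
None
```

The rocking lid was lid_1 (column at y = -150 mm): it tipped 0.18 rad when pressed near its edge, is now pushed 4.5 mm down, flat and home, and I handed the job in with the fingertips still pressing its middle at about 17 N.

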